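# Take the gilded sample off the keeper peg and stand it in the bench rest

## Robot

A 6-joint arm with a two-finger parallel gripper is mounted at the origin on the work surface; the furniture and walls round the work are solid. World frame = base frame: x ahead of the robot, y to its left, z up, the work surface at z = 0. Lengths are in m, angles in rad, forces in N, time in s.
With the tool pointing down it reaches from about 0.3 to 0.775 m from the base axis. Payload 14.6 kg.
Tool frame: the origin (TCP) lies midway between the tips of the shut fingers; the grasp point (between the pads) lies 19 mm behind it; z points along the fingers, y is the line along which they close (so a half turn about z gives the same grasp; the last joint's range is limited). The gripper opens to 85 mm and grips with 20 to 120 N. Pads are 22 mm wide; open, the fingers measure 114 mm over their backs; the gripper's body (76 mm by 85 mm) begins 54 mm behind the grasp point. The pads swing forward as they close: fully open they stand 13 mm farther back than shut.
Start: joints at [-1.176, 0.3, 1.521, -0, 1.321, -0.067], TCP at [0.245, -0.492, 0.231] pointing down, gripper open.
Joint ranges: [-3.03, 3.03], [-0.79, 2.21], [0.23, 2.52], [-1.04, 4.18], [0, 3.07], [-2.55, 2.55]. Speed limits (rad/s): [2.22, 2.22, 2.57, 3.14, 3.14, 3.14].

## Interface

Orientations are given as a unit quaternion [x, y, z, w].
In Python, from station import robot, imaging, order gives the robot as it stands.
- The arm moves only by the tool jog_arm, never from a script. Its argument "moves" is a list that holds one entry, the list of rows, each a list of 6 numbers: the shift along the tool's x, y, z in units of 50 mm (1.0 is 50 mm), then the turn, a rotation vector about the tool's x, y, z in units of 5 degrees (1.0 is 5 degrees). A call has 1 to 20 rows; each row shifts and turns the commanded pose from where the row before left it, along the tool's axes as they then stand; what a row does not reach is not made up. A row lasts 1/8 s, in which the tool goes at most 62.5 mm and 10.7 degrees, less where a joint would pass 70% of its speed; a pose out of reach is approached as far as the arm can. A call is refused whole if a number of a shift passes 1 or a number of a turn 1, either way. A call with a gripper value outside its range is refused whole. "hand" is the opening, from 0 (shut) to 1 (fully open), set as the call begins (left out, the last holds). The fingers move at their own pace and stop on an object; "newtons" is the grip in N (left out, the last holds). Time passes only in rows, so rows that do not move let the fingers close. It gives the time, the measured TCP pose, the force, the opening and the grip force at its end, in the units of the state.
- robot.get_obs(): the state, without advancing time (a new reading comes with each control period).
- imaging.get_image(name): name is "scene" or "top" or "wrist"; returns a dict with "color" (480x640x3 uint8, red, green, blue), "z_map" (480x640 float32, m along the optical axis (not along the pixel's ray), 0 where there is no reading), "fx", "fy", "cx", "cy" (pixels), "dist_coeffs" ([k1, k2, p1, p2, k3] as OpenCV has them; the pictures are not rectified), "R" (3x3) and "t" (3): a world point X has camera coordinates R X + t. Camera axes: x right, y down, z forward; pixel columns grow to the right and rows downward; lengths in m; the calibration is good to about 2 mm. A picture is of the moment at which its call begins.
- order.job_done(): hands the job in; it is judged then, once.
The state is a dict: "clock": time; "joints": joint angles; "joint_velocities": joint speeds; "effort": joint torques, N m; "tool_pos": TCP position; "tool_rot": TCP orientation; "wrist_force": force on the tool from outside, world axes, zero at the start; "torque": the same for the moment, N m; "finger_gap": finger opening in m; "grip_force": force on a finger pad.
Only numpy, scipy, OpenCV 4.12 (cv2) and the standard library are available. Lean on these libraries where they do the work, as an engineer would, in place of code of your own. Each camera call takes 0.05 s, during which the arm holds its last target. There are 200 camera calls.

## Task

Take the small sample board that carries the raised gilt block off its drying peg: press that peg's sprung keeper down, keep it down while you draw the board forward over it and off the end, then stand the board upright, about midway along, in the slot of the wooden bench rest, fully down on the slot floor. Handle the peg gently and hold the board only by its bare wood, never by the gilt block; leave the drying stand where it stands, the other board on its peg and the things on the bench alone.

Things in the scene. Friction and masses are not known exactly. Their poses are not given: they have to be found in the camera images.
- stand: Dark steel drying stand, base plate 130 x 250 mm, 3 kg, loose on the bench. Origin: centre of the underside of its base; -x is its front, to which its two steel pegs point, +y its left, z up. Posts and rail stand behind the pegs, at x = +44 mm and beyond; nothing rises more than 12 mm above the pegs.
- knuckle_left (a point): Root of the left peg, at (18, 68, 160) mm in the stand's frame. From it the peg, a 12 x 12 mm bar centred on this point, runs 66 mm towards the stand's -x, rising towards its tip by 0.5 to 9.5 degrees. Each peg is set differently every time and does not give; its angle is not reported: its top must be felt (+-2 mm at the board, +-5 mm at the tip).
- knuckle_right (a point): Root of the right peg, at (18, -68, 160) mm in the stand's frame; the peg is like the left one, its angle its own. A peg bears at most 25 N from the fingers, down or along.
- seat_left (a point): Fixed point of the stand, 22 mm in front of the left knuckle and 8 mm above it: the middle height of the left peg's top, where a board hangs.
- seat_right (a point): The same for the right peg.
- keeper_left (a joint): Sprung keeper of the left peg, rad: 0 up, 0.5 flush with the peg's top, 0.57 stop. A dark blade 26 mm long, 5.6 wide, in a slot of the peg's top, hinged 58 mm in front of the knuckle. Its free edge points back to the board: 12 mm above the peg, 35 mm in front of the knuckle when up, 32 flush. 2.5 N there starts it, 5.5 N makes it flush; it springs up when let go.
- keeper_right (a joint): Sprung keeper of the right peg, like the left. Pulling a board against the free edge only locks it; a blade more than 1.5 mm proud catches the board. A fingertip pressing it flush lands on the peg's cheeks beside it. A finger that lies against the board's front, its tip kept bearing on the peg, holds the blade down until the hole has slid over its edge.
- sample: Board to move: light bare wood, 95 wide (y) x 140 high (z) x 12 mm thick (x), 150 g, on either peg, square to it, sliding easily along it, its front 0 to 6 mm behind the flush keeper's edge. Origin: middle of its lower edge, mid-thickness; front is -x. It hangs by a 22 mm round hole, whose top is 26 mm below the board's top edge and which has 7 mm of play up and down on the peg.
- sample_hole (a point): Centre of the hole in that board, mid-thickness, 103 mm above its origin.
- gilt: Raised gilt block on the front of that board, 75 wide x 45 high x 18 mm thick, 41 to 87 mm above the board's lower edge. Origin: middle of its glued face.
- panel: The other hanging board: 80 wide x 155 high x 12 mm, with a flat gilt field and no block. Stays on its peg. Origin: middle of its lower edge.
- rest: Wooden bench rest, 76 (x) x 150 (y) x 36 mm high, 1 kg, loose. Origin: centre of its underside. A slot runs along its y axis over the full length, 16 mm wide (24 mm in the top 6 mm), open at both ends; slot floor 12 mm above the underside, 24 mm deep.
- sand_block: Sanding block with a dark red top, 46 x 71 x 23 mm, lying in front of the rest; leave alone.
- burnisher: Agate burnisher, 178 mm long, dark handle, lying; leave alone.
- jar: Round jar, 62 mm across and 62 mm high, with a pale lid, beside the rest; leave alone.

How it is judged:
By the outcome, as a careful person would: the job done as asked, in the order asked, and still so for the second after the job is handed in, with the robot touching nothing.
It also fails if it takes over 72 s, if anything falls off the work surface, if the arm or the gripper's body presses on something with over 40 N, if the wrist force passes 120 N, or if a joint passes its speed limit or range.

## Working session

There is one attempt and no reset: what is moved stays moved. The work goes in short steps, Python scripts to look and compute and a tool call to move; the robot and the scene stay as the last step left them, time stands still between calls to the robot, and variables do not carry over. Pictures are saved under pics/ and viewed, at most 10 in all, crops included, and the job is handed in when it is done.

Besides the shell and the picture viewer there is one more tool, called by a JSON object that holds its "fn" and its "kwargs". jog_arm: Moves the arm, as the interface text tells. Its arguments: {"type":"object","properties":{"moves":{"type":"array","items":{"type":"array","items":{"type":"array","items":{"type":"number"}}}},"hand":{"type":"number"},"newtons":{"type":"number"}},"required":["moves"]}

```bash
mkdir -p pics; ls; cat > h.py <<'E'
import numpy as np, cv2
from station import robot, imaging, order
def shot(n,save=None):
    d=imaging.get_image(n)
    if save: cv2.imwrite('pics/'+save,d['color'][:,:,::-1])
    return d
def cloud(d):
    K=np.array([[d['fx'],0,d['cx']],[0,d['fy'],d['cy']],[0,0,1.]])
    h,w=d['z_map'].shape
    u,v=np.meshgrid(np.arange(w),np.arange(h))
    p=np.stack([u,v],-1).reshape(-1,1,2).astype(np.float32)
    n=cv2.undistortPoints(p,K,np.array(d['dist_coeffs'],float)).reshape(h,w,2)
    z=d['z_map']; c=np.stack([n[...,0]*z,n[...,1]*z,z],-1)
    X=(c-np.array(d['t']))@np.array(d['R'])
    X[z==0]=np.nan
    return X
E
python3 - <<'E'
from h import *
a=shot('scene','s1.png');b=shot('top','t1.png')
for n,d in(('s',a),('t',b)):
    np.save(n+'.npy',cloud(d)); np.save(n+'c.npy',d['color'])
    print(n,d['fx'],-np.array(d['R']).T@np.array(d['t']),np.array(d['R']).round(3).tolist())
print(robot.get_obs())
cv2.imwrite('pics/both.png',cv2.resize(np.vstack([a['color'],b['color']])[:,:,::-1],None,fx=.62,fy=.62))
E
```

```text
pics
s 620.0524140858658 [-0.55776314  0.77413525  1.02988636] [[-0.67, -0.742, -0.012], [-0.421, 0.394, -0.817], [0.611, -0.542, -0.576]]
t 554.4567061757443 [ 0.15254135 -0.05491063  1.39527106] [[-0.015, -1.0, 0.008], [-0.983, 0.013, -0.182], [0.182, -0.01, -0.983]]
{'clock': 0.1, 'joints': array([-1.17555250e+00,  3.00430791e-01,  1.52150099e+00,  4.43485471e-05,
        1.32070017e+00, -6.65816403e-02]), 'joint_velocities': array([ 0.00122158, -0.0004843 , -0.00104782,  0.0034179 , -0.00076514,
        0.00093402]), 'effort': array([ 2.40135414e-03, -5.44373810e+01, -3.62366331e+01,  2.10773453e-05,
        3.08232309e-03, -2.64305740e-06]), 'tool_pos': array([ 0.24500883, -0.49218816,  0.23077731]), 'tool_rot': array([ 9.73459033e-01,  2.28860744e-01, -6.38187248e-05, -5.16163755e-04]), 'wrist_force': array([ 0.60066165, -0.43599372, -0.167788  ]), 'torque': array([ 0.02539799, -0.0123323 ,  0.04439183]), 'grip_force': 0.0, 'finger_gap': 0.08538205174623863}
```

View pics/s1.png

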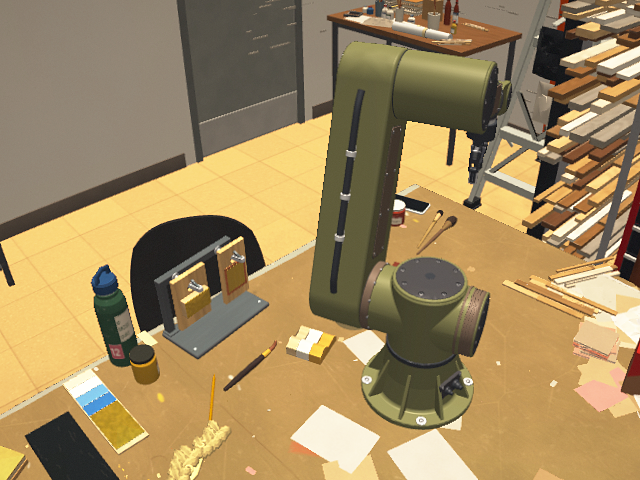

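View pics/t1.png

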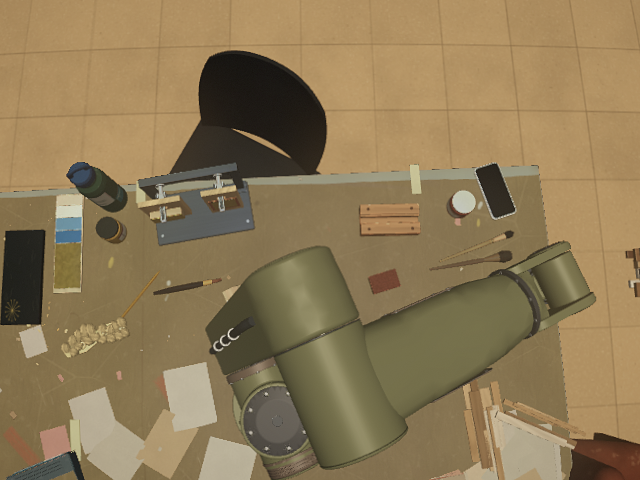

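The sample, with its raised block, hangs on the left peg: scene (190,300), top (165,208). The panel is on the right peg: scene (235,268), top (220,195). In the top view the rest is at (390,219), the jar at (461,204) and the sand block at (384,281). Next I measure these.

```bash
cat > m.py <<'E'
from h import *
T=np.load('t.npy');S=np.load('s.npy');Tc=np.load('tc.npy');Sc=np.load('sc.npy')
def rect(P):
    r=cv2.minAreaRect(P[:,:2].astype(np.float32)*1000); return np.round(r[0],1),np.round(r[1],1),round(r[2],2)
def reg(A,u0,u1,v0,v1): return A[v0:v1,u0:u1].reshape(-1,3)
st=reg(T,120,270,150,260); ss=reg(S,140,290,220,370)
for n,p in(('T',st),('S',ss)):
    p=p[np.isfinite(p).all(1)&(p[:,0]>.2)&(p[:,0]<.8)]
    h,e=np.histogram(p[:,2],bins=np.arange(-.02,.3,.005)); print(n,[(round(b,3),int(a)) for a,b in zip(h,e) if a>60])
r=reg(T,345,435,190,250); r=r[np.isfinite(r).all(1)]
h,e=np.histogram(r[:,2],bins=np.arange(-.02,.1,.004)); print('rest',[(round(b,3),int(a)) for a,b in zip(h,e) if a>20])
q=r[(r[:,2]>.028)&(r[:,2]<.05)]; print(rect(q),q.mean(0))
for nm,c in(('jar',(461,204)),('sand',(384,281)),):
    print(nm,T[c[1],c[0]])
cv2.imwrite('pics/c1.png',np.hstack([cv2.resize(Sc[225:365,140:280,::-1],(560,560),interpolation=2)])) 
cv2.imwrite('pics/c2.png',cv2.resize(Tc[150:255,125:265,::-1],(800,600),interpolation=2))
E
python3 m.py
```

```text
T [(np.float64(-0.01), 200), (np.float64(-0.005), 2331), (np.float64(0.0), 3279), (np.float64(0.005), 1245), (np.float64(0.01), 1755), (np.float64(0.015), 459), (np.float64(0.135), 101), (np.float64(0.14), 182), (np.float64(0.145), 77), (np.float64(0.15), 89), (np.float64(0.155), 116), (np.float64(0.16), 224), (np.float64(0.165), 654), (np.float64(0.17), 489), (np.float64(0.175), 112), (np.float64(0.185), 62), (np.float64(0.19), 186), (np.float64(0.195), 247)]
S [(np.float64(-0.01), 145), (np.float64(-0.005), 3025), (np.float64(0.0), 3494), (np.float64(0.005), 1017), (np.float64(0.01), 2007), (np.float64(0.015), 303), (np.float64(0.045), 90), (np.float64(0.05), 108), (np.float64(0.055), 147), (np.float64(0.06), 151), (np.float64(0.065), 142), (np.float64(0.07), 278), (np.float64(0.075), 156), (np.float64(0.08), 91), (np.float64(0.085), 78), (np.float64(0.09), 80), (np.float64(0.095), 104), (np.float64(0.1), 121), (np.float64(0.105), 130), (np.float64(0.11), 135), (np.float64(0.115), 124), (np.float64(0.12), 136), (np.float64(0.125), 134), (np.float64(0.13), 124), (np.float64(0.135), 163), (np.float64(0.14), 209), (np.float64(0.145), 139), (np.float64(0.15), 128), (np.float64(0.155), 180), (np.float64(0.16), 280), (np.float64(0.165), 543), (np.float64(0.17), 342), (np.float64(0.175), 152), (np.float64(0.18), 129), (np.float64(0.185), 130), (np.float64(0.19), 207), (np.float64(0.195), 139)]
rest [(np.float64(-0.008), 215), (np.float64(-0.004), 1189), (np.float64(0.0), 1618), (np.float64(0.004), 535), (np.float64(0.008), 157), (np.float64(0.012), 140), (np.float64(0.016), 52), (np.float64(0.02), 39), (np.float64(0.024), 64), (np.float64(0.028), 202), (np.float64(0.032), 600), (np.float64(0.036), 472), (np.float64(0.04), 90)]
(array([ 451.8, -274.4]), array([ 76.5, 150.6]), 0.15) [ 0.45133767 -0.27183444  0.03532619]
jar [ 0.48101943 -0.45096965  0.05867713]
sand [ 0.29455072 -0.2541088   0.02406839]
```

View pics/c1.png

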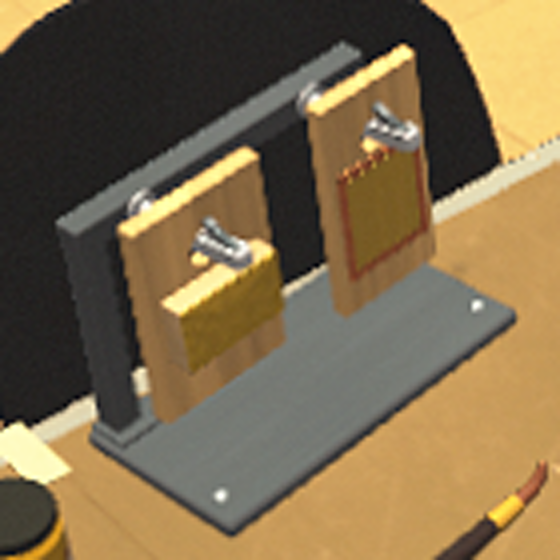

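View pics/c2.png

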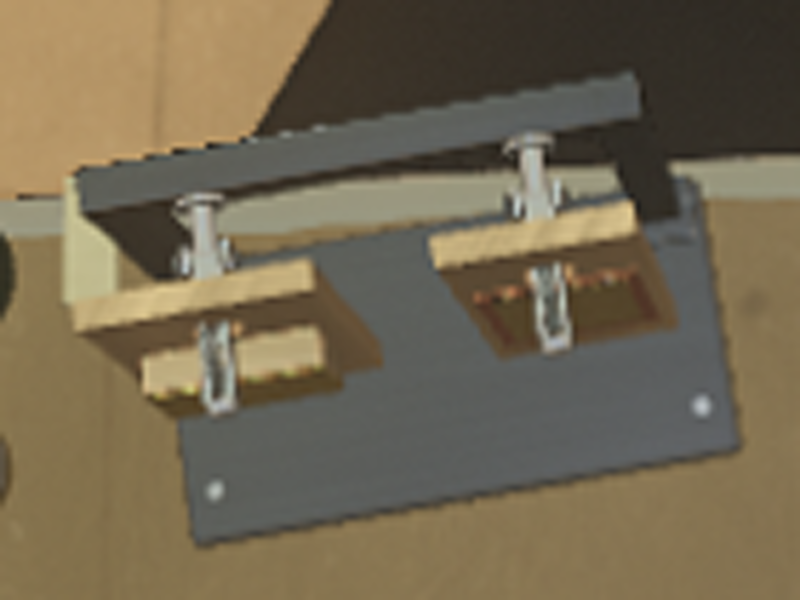

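The crops show the front edge of the base in c2, from (197,545) to (740,450), and both pegs pointing toward the robot. I'll lift and yaw the tool first.

{"fn": "jog_arm", "kwargs": {"moves": [[[0,0,-1,0,0,0],[0,0,-0.5,0,0,-1],[0,0,0,0,0,-1],[0,0,0,0,0,-1],[0,0,0,0,0,-1],[0,0,0,0,0,-1],[0,0,0,0,0,-1],[0,0,0,0,0,-1],[0,0,0,0,0,-1],[0,0,0,0,0,-1],[0,0,0,0,0,-1],[0,0,0,0,0,-1],[0,0,0,0,0,-1],[0,0,0,0,0,-1]]], "hand": 0.4}}

```text
clock: 1.85
tool_pos: [0.245, -0.4923, 0.3059]
tool_rot: [0.697, 0.717, 0.0, -0.0]
wrist_force: [0.3, -0.5, 0.9]
finger_gap: 0.0343
grip_force: 0.0
```

```bash
cat >> h.py <<'E'
def ray(d,uv,z):
    K=np.array([[d['fx'],0,d['cx']],[0,d['fy'],d['cy']],[0,0,1.]])
    n=cv2.undistortPoints(np.array(uv,np.float32).reshape(-1,1,2),K,np.array(d['dist_coeffs'],float)).reshape(-1,2)
    R=np.array(d['R']);C=-R.T@np.array(d['t'])
    v=np.c_[n,np.ones(len(n))]@R
    return C+v*((z-C[2])/v[:,2])[:,None]
E
python3 - <<'E'
from h import *
T=np.load('t.npy');S=np.load('s.npy');Tc=np.load('tc.npy');Sc=np.load('sc.npy')
d=shot('top')
full=lambda x,y:(125+x*140/800-.4,150+y*105/600-.4)
P=ray(d,[full(197,545),full(740,450),full(692,182)],.012)
print((P*1000).round(1)); e=P[1]-P[0]; print(np.linalg.norm(e)*1e3,np.degrees(np.arctan2(e[1],e[0]))+90, np.linalg.norm(P[2]-P[1])*1e3)
# plate from depth
for A,b in((T,(120,270,150,260)),(S,(140,290,220,370))):
    p=A[b[2]:b[3],b[0]:b[1]].reshape(-1,3); p=p[np.isfinite(p).all(1)]
    C=(Tc if A is T else Sc)[b[2]:b[3],b[0]:b[1]].reshape(-1,3)[np.isfinite(A[b[2]:b[3],b[0]:b[1]].reshape(-1,3)).all(1)].astype(int)
    m=(p[:,2]>.004)&(p[:,2]<.03)&(p[:,0]>.3)&(p[:,0]<.7)&(C[:,0]-C[:,2]<15)&(C.sum(1)>150)
    q=p[m]; r=cv2.minAreaRect(q[:,:2].astype(np.float32)*1000); print(len(q),np.median(q[:,2]),r)
o=robot.get_obs();print(o['tool_pos'],o['tool_rot'],o['finger_gap'],o['clock'])
E
```

```text
[[395.1 312.7  12. ]
 [434.9  70.2  12. ]
 [559.2  92.5  12. ]]
245.7466042042311 9.324535146282557 126.26646741600925
2816 0.01192722571815881 ((479.0326843261719, 202.93463134765625), (130.37179565429688, 247.45806884765625), 9.443489074707031)
2845 0.011491502972710801 ((473.9527587890625, 203.88327026367188), (132.68458557128906, 256.38079833984375), 9.94466495513916)
[ 0.24500344 -0.49228543  0.30590191] [ 6.95513542e-01  7.18512885e-01  1.59403672e-04 -3.48672011e-04] 0.03443493510014313 1.9
```

```bash
python3 - <<'E'
from h import *
c,s=np.cos(np.radians(9.4)),np.sin(np.radians(9.4)); Rz=np.array([[c,-s,0],[s,c,0],[0,0,1]])
O=np.array([.4785,.2025,0]); np.savez('stand.npz',R=Rz,O=O)
for n in 'st':
    A=np.load(n+'.npy'); P=((A-O)@Rz)*1000
    f=lambda x0,x1,y0,y1,z0,z1:P[np.isfinite(P).all(2)&(P[...,0]>x0)&(P[...,0]<x1)&(P[...,1]>y0)&(P[...,1]<y1)&(P[...,2]>z0)&(P[...,2]<z1)]
    # board front bare wood, top part
    for nm,y in(('samp',68),('pan',-68)):
        for z0 in(50,70,90,135,150,165,180):
            q=f(-35,20,y-46,y+46,z0,z0+15); q=q[(abs(q[:,1]-y)>12)]
            if len(q)>10: print(n,nm,z0,len(q),'x pct',np.percentile(q[:,0],[10,50,90]).round(1),'y',np.percentile(q[:,1],[2,98]).round(1))
        q=f(-30,20,y-46,y+46,188,215); print(n,nm,'top',len(q),q[:,2].max() if len(q) else 0, np.median(q,0) if len(q) else 0, np.percentile(q,[5,95],axis=0).round(1).tolist() if len(q) else 0)
        for x in range(-60,-14,6):
            q=f(x,x+6,y-5,y+5,150,200)
            if len(q)>3: print('  peg x',x+3,len(q),np.percentile(q[:,2],[10,50,90]).round(1), np.median(q[:,1]).round(1))
        q=f(12,45,y-5,y+5,150,200); 
        if len(q): print('  root',np.median(q,0),np.percentile(q[:,2],[10,90]))
E
```

```text
s samp 50 83 x pct [-14.6 -12.4 -10. ] y [ 22.9 112.7]
s samp 70 85 x pct [-14.6 -12.1  -9.3] y [ 23.6 111.7]
s samp 90 80 x pct [-31.7 -28.4 -12.1] y [ 32.  112.9]
s samp 135 211 x pct [-31.2 -20.3 -10.8] y [ 23.8 110.8]
s samp 150 114 x pct [-14.7 -11.8  -9.6] y [ 22.7 112.5]
s samp 165 131 x pct [-15.1 -12.5  -9.2] y [ 26.1 113.2]
s samp 180 194 x pct [-14.2 -11.   -2.1] y [ 23.5 112.6]
s samp top 212 199.79200321843484 [ -9.18016095  69.7508774  193.39007976] [[-14.8, 26.4, 188.7], [-0.1, 108.7, 196.7]]
  peg x -51 14 [163.  167.9 173.8] 68.0
  peg x -45 7 [171.2 171.6 172.6] 68.9
  peg x -39 11 [169.3 173.  176.7] 69.2
  peg x -33 12 [162.  172.9 176.8] 70.4
  peg x -27 12 [164.2 175.1 178.9] 69.6
  peg x -21 10 [164.3 174.5 179.9] 70.8
  peg x -15 22 [164.9 181.  188.8] 67.9
  root [ 39.91528935  69.03544941 167.65137791] [162.66886163 172.10898432]
s pan 50 95 x pct [-15.8 -12.9  -8.4] y [-106.1  -26.7]
s pan 70 94 x pct [-16.7 -13.3  -7.8] y [-106.6  -27.2]
s pan 90 93 x pct [-16.6 -13.9  -8.1] y [-104.8  -26.4]
s pan 135 81 x pct [-16.4 -13.   -7.3] y [-105.2  -23.8]
s pan 1
[... 1534 characters left out ...]
-12.5 -10.6] y [-108.1  -28.4]
t pan 135 52 x pct [-14.4 -13.1 -11.6] y [-107.5  -28.9]
t pan 150 53 x pct [-13.3 -12.2 -11.2] y [-107.8  -28.9]
t pan 165 54 x pct [-12.8 -11.8 -10.7] y [-107.6  -28.8]
t pan 180 72 x pct [-12.4 -11.2  -2.3] y [-107.4  -28. ]
t pan top 232 205.35483965820757 [ -7.46249488 -67.19644339 196.2178555 ] [[-12.4, -104.0, 189.4], [-0.8, -31.1, 200.6]]
  peg x -45 13 [171.3 173.6 176.8] -67.8
  peg x -39 11 [172.8 175.3 177.1] -68.1
  peg x -33 12 [172.2 176.6 181.3] -67.8
  peg x -27 8 [171.8 178.5 182.4] -69.0
  peg x -21 14 [168.1 180.4 185. ] -69.8
  peg x -15 12 [171.4 180.4 194.5] -67.9
  root [ 29.67928742 -68.2712911  166.24217705] [161.87390146 169.98337139]
```

{"fn": "jog_arm", "kwargs": {"moves": [[[0,0.5,0,0,0,-0.75],[0,0.5,0,0,0,-0.75],[0.7,0.5,0,0,0,0],[0.8,0.5,0,0,0,0],[0.8,0.5,0,0,0,0],[0.8,0.5,0,0,0,0],[0.8,0.5,0,0,0,0],[0.8,0.4,0,0,0,0],[0.8,0.3,0,0,0,0],[0.8,0.3,0,0,0,0],[0.8,0.3,0,0,0,0],[0.8,0.2,0,0,0,0],[0.8,0.1,0,0,0,0],[0.8,0.1,0,0,0,0],[0.8,0,0,0,0,0],[0.8,0,0,0,0,0],[0.8,0,0,0,0,0],[0.8,0,0,0,0,0],[0.8,0,0,0,0,0],[0.8,0,0,0,0,0]]], "hand": 0}}

```text
clock: 4.4
tool_pos: [0.3906, 0.2508, 0.3062]
tool_rot: [0.65, 0.76, -0.0, -0.0]
wrist_force: [0.4, 0.9, -0.1]
finger_gap: 0.0003
grip_force: 0.0
```

```bash
cat > w.py <<'E'
import sys
from h import *
from scipy.spatial.transform import Rotation as Ro
f=np.load('stand.npz');R,O=f['R'],f['O']
o=robot.get_obs(); p=o['tool_pos'];r=Ro.from_quat(o['tool_rot']).as_matrix()
print('clock',o['clock'],'stand frame mm',((p-O)@R*1000).round(2),'gap',round(o['finger_gap']*1e3,1),'F',(o['wrist_force']@R).round(1),'tool axes in stand',(R.T@r).round(3).tolist())
if len(sys.argv)>3:
    t=O+R@(np.array([float(a) for a in sys.argv[1:4]])/1000)
    print('units to go',((t-p)@r/.05).round(3))
E
python3 w.py -52 68 200
```

```text
clock 4.4 stand frame mm [-78.86  61.99 306.18] gap 0.3 F [ 0.6  0.8 -0.1] tool axes in stand [[0.009, 1.0, -0.0], [1.0, -0.009, -0.0], [-0.0, -0.0, -1.0]]
units to go [0.125 0.536 2.123]
```

{"fn": "jog_arm", "kwargs": {"moves": [[[0.12,0.54,0.5,0,0,0.1],[0,0,0.7,0,0,0],[0,0,0.7,0,0,0],[0,0,0.3,0,0,0],[0,0,0.2,0,0,0],[0,0,0.08,0,0,0],[0,0,0,0,0,0],[0,0,0,0,0,0]]]}}

```text
clock: 5.4
tool_pos: [0.417, 0.2598, 0.183]
tool_rot: [0.653, 0.757, 0.001, 0.0]
wrist_force: [0.3, -0.3, -0.0]
finger_gap: -0.0
grip_force: 0.0
```

{"fn": "jog_arm", "kwargs": {"moves": [[[0,0,0.02,0,0,0],[0,0,0,0,0,0]]]}}

```text
clock: 5.65
tool_pos: [0.4168, 0.2596, 0.1814]
tool_rot: [0.653, 0.757, 0.0, 0.0]
wrist_force: [-0.1, -0.1, -0.2]
finger_gap: -0.0002
grip_force: 0.0
```

```bash
python3 w.py -52 68 178; python3 - <<'E'
from h import *
shot('wrist','w1.png')
E
```

```text
clock 5.65 stand frame mm [-51.56  66.45 181.38] gap -0.2 F [-0.1 -0.1 -0.2] tool axes in stand [[0.016, 1.0, 0.0], [1.0, -0.016, 0.0], [0.0, 0.0, -1.0]]
units to go [ 0.031 -0.009  0.068]
```

View pics/w1.png

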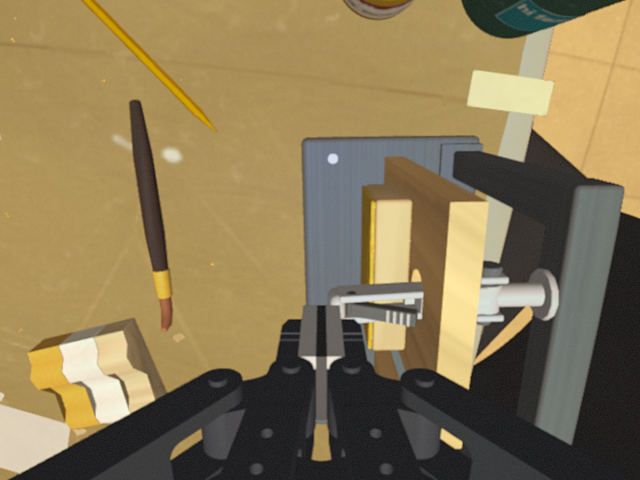

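The wrist view shows the shut tips at (322,305) and the left peg's tip at about (338,297), so they look offset in y. I'll check this with the calibration.

```bash
python3 - <<'E'
from h import *
f=np.load('stand.npz');R,O=f['R'],f['O']
d=shot('wrist');K=np.array([[d['fx'],0,d['cx']],[0,d['fy'],d['cy']],[0,0,1.]])
p=robot.get_obs()['tool_pos']
pts=[O+R@(np.array(q)/1000) for q in [(-48,68,172),(-14,68,168),(18,68,166),(-11.5,115.5,195),(.5,115.5,195),(-65,187,12)]]+[p,p+R@[0,.011,0]]
uv,_=cv2.projectPoints(np.array(pts),cv2.Rodrigues(np.array(d['R']))[0],np.array(d['t']),K,np.array(d['dist_coeffs'],float))
print(uv.reshape(-1,2).round(0).tolist())
X=(cloud(d)-O)@R*1000
np.save('w.npy',X)
for u,v in((322,310),(322,340),(337,297),(345,298),(360,290),(375,290),(390,288),(400,318),(410,319),(470,230),(395,200)): print((u,v),X[v,u].round(1))
E
```

```text
[[329.0, 313.0], [413.0, 307.0], [490.0, 303.0], [447.0, 205.0], [485.0, 205.0], [298.0, 46.0], [320.0, 328.0], [320.0, 301.0]]
(322, 310) [-50.7  78.  189.8]
(322, 340) [-50.8  77.3 209. ]
(337, 297) [-44.9  74.8 172.2]
(345, 298) [-41.7  73.9 171.2]
(360, 290) [-35.4  74.9 166.1]
(375, 290) [-29.4  74.8 166.1]
(390, 288) [-23.   74.7 164.1]
(400, 318) [-21.6  69.4 180.1]
(410, 319) [-18.   69.4 181.1]
(470, 230) [ -3.7 107.5 195.4]
(395, 200) [-18.3 106.3 141. ]
```

The calibration agrees, so that was only parallax. Now I feel for the peg tip.

{"fn": "jog_arm", "kwargs": {"moves": [[[0.04,0,0.02,0,0,0.1],[0,0,0.02,0,0,0],[0,0,0.02,0,0,0],[0,0,0,0,0,0]]]}}

```text
clock: 6.25
tool_pos: [0.4164, 0.2616, 0.1782]
tool_rot: [0.656, 0.754, -0.0, -0.0]
wrist_force: [-0.3, -0.3, 0.5]
finger_gap: 0.0001
grip_force: 0.0
```

{"fn": "jog_arm", "kwargs": {"moves": [[[0,0,0.02,0,0,0],[0,0,0,0,0,0]]]}}

```text
clock: 6.5
tool_pos: [0.4164, 0.2616, 0.1772]
tool_rot: [0.656, 0.754, -0.0, -0.0]
wrist_force: [0.8, 0.2, 1.0]
finger_gap: -0.0003
grip_force: 0.0
```

{"fn": "jog_arm", "kwargs": {"moves": [[[0,0,0.02,0,0,0],[0,0,0,0,0,0]]]}}

```text
clock: 6.75
tool_pos: [0.4164, 0.2616, 0.1762]
tool_rot: [0.656, 0.754, -0.0, -0.0]
wrist_force: [0.5, -0.3, -0.2]
finger_gap: -0.0001
grip_force: 0.0
```

{"fn": "jog_arm", "kwargs": {"moves": [[[0,0,0.02,0,0,0],[0,0,0,0,0,0]]]}}

```text
clock: 7.0
tool_pos: [0.4164, 0.2616, 0.1752]
tool_rot: [0.656, 0.754, -0.0, -0.0]
wrist_force: [0.2, -0.7, -1.1]
finger_gap: 0.0002
grip_force: 0.0
```

{"fn": "jog_arm", "kwargs": {"moves": [[[0,0,0.02,0,0,0],[0,0,0,0,0,0]]]}}

```text
clock: 7.25
tool_pos: [0.4164, 0.2616, 0.1742]
tool_rot: [0.656, 0.754, -0.0, -0.0]
wrist_force: [-0.8, 0.6, -0.6]
finger_gap: 0.0003
grip_force: 0.0
```

{"fn": "jog_arm", "kwargs": {"moves": [[[0,0,0.01,0,0,0],[0,0,0,0,0,0]]]}}

```text
clock: 7.5
tool_pos: [0.4164, 0.2616, 0.1738]
tool_rot: [0.656, 0.754, -0.0, -0.0]
wrist_force: [-0.7, -0.3, -1.2]
finger_gap: -0.0
grip_force: 0.0
```

{"fn": "jog_arm", "kwargs": {"moves": [[[0,0,0.01,0,0,0],[0,0,0,0,0,0]]]}}

```text
clock: 7.75
tool_pos: [0.4164, 0.2616, 0.1732]
tool_rot: [0.656, 0.754, -0.0, -0.0]
wrist_force: [-0.4, 0.4, 0.0]
finger_gap: -0.0006
grip_force: 0.0
```

{"fn": "jog_arm", "kwargs": {"moves": [[[0,0,0.01,0,0,0],[0,0,0,0,0,0]]]}}

```text
clock: 8.0
tool_pos: [0.4165, 0.2616, 0.1729]
tool_rot: [0.656, 0.754, 0.0, 0.0]
wrist_force: [-0.3, -1.1, 1.8]
finger_gap: 0.0003
grip_force: 1.0
```

{"fn": "jog_arm", "kwargs": {"moves": [[[0,0,0.01,0,0,0],[0,0,0,0,0,0]]]}}

```text
clock: 8.25
tool_pos: [0.4166, 0.2617, 0.1728]
tool_rot: [0.656, 0.754, 0.0, 0.0]
wrist_force: [-1.8, -1.6, 6.7]
finger_gap: 0.0001
grip_force: 3.2
```

{"fn": "jog_arm", "kwargs": {"moves": [[[0,0,-0.1,0,0,0],[0,0,-0.3,0,0,0],[0,0,-0.4,0,0,0],[0,0.3,0,0.4,0,0],[0,0.3,0,0.4,0,0],[0,0.3,0,0,0,0],[0,0,0,0,0,0]]], "hand": 0.3, "newtons": 20}}

```text
clock: 9.12
tool_pos: [0.4614, 0.2678, 0.2111]
tool_rot: [0.656, 0.754, -0.026, -0.023]
wrist_force: [-0.2, -0.4, 0.7]
finger_gap: 0.0252
grip_force: 0.0
```

```bash
python3 w.py -6.5 69 190; python3 - <<'E'
from h import *
X=np.load('w.npy')
for nm in 'wst':
    A=np.load(nm+'.npy')
    if nm!='w':
        f=np.load('stand.npz'); A=(A-f['O'])@f['R']*1000
    for x in range(2,42,4):
        q=A[(A[...,0]>x)&(A[...,0]<x+4)&(A[...,1]>54)&(A[...,1]<84)&(A[...,2]>150)]
        if len(q): print(nm,x,len(q),q[:,2].max().round(1),np.percentile(q[:,2],80).round(1),np.percentile(q[:,1],[5,95]).round(0))
E
```

```text
clock 9.125 stand frame mm [ -6.17  67.21 211.06] gap 25.2 F [-0.3 -0.4  0.7] tool axes in stand [[0.026, 0.997, -0.07], [1.0, -0.026, 0.002], [0.0, -0.07, -0.998]]
units to go [0.036 0.022 0.421]
w 2 401 264.8 263.3 [77. 79.]
w 6 59 264.7 263.9 [77. 79.]
w 10 113 168.0 166.8 [61. 80.]
w 14 591 168.1 166.3 [58. 83.]
w 18 532 167.6 165.8 [60. 83.]
w 22 337 166.9 165.1 [61. 80.]
w 26 207 165.8 164.9 [66. 74.]
w 30 221 166.5 164.8 [66. 74.]
w 34 223 166.4 164.9 [66. 74.]
w 38 864 171.8 167.7 [60. 78.]
s 34 7 173.8 171.6 [66. 78.]
s 38 21 173.8 169.4 [55. 78.]
t 6 2 170.4 170.1 [65. 67.]
t 10 10 168.4 167.5 [61. 79.]
t 14 27 169.0 165.7 [57. 81.]
t 18 16 167.8 165.3 [59. 80.]
t 22 10 167.3 166.2 [59. 77.]
t 26 9 169.2 167.1 [64. 71.]
t 30 6 168.9 165.2 [64. 70.]
t 34 9 167.3 165.7 [64. 73.]
t 38 17 173.7 169.2 [59. 76.]
```

{"fn": "jog_arm", "kwargs": {"moves": [[[0.03,0.01,0,-0.2,0,-0.3],[0,0,0.1,0,0,0],[0,0,0.1,0,0,0],[0,0,0.1,0,0,0],[0,0,0.1,0,0,0],[0,0,0,0,0,0]]]}}

```text
clock: 9.88
tool_pos: [0.4601, 0.2692, 0.1902]
tool_rot: [0.646, 0.763, -0.02, -0.018]
wrist_force: [-0.2, -0.1, 0.2]
finger_gap: 0.0258
grip_force: 0.0
```

```bash
python3 w.py -6.5 69 175; python3 - <<'E'
from h import *
d=shot('wrist','w2.png');f=np.load('stand.npz');X=(cloud(d)-f['O'])@f['R']*1000
q=X[(X[...,1]>85)&(X[...,1]<112)&(X[...,2]>191)&(X[...,2]<200)&(abs(X[...,0]+5)<15)]
print(len(q),np.percentile(q,[3,50,97],axis=0).round(1))
E
```

```text
clock 9.875 stand frame mm [ -7.26  68.78 190.24] gap 25.8 F [-0.2 -0.1  0.2] tool axes in stand [[-0.001, 0.999, -0.053], [1.0, 0.001, 0.001], [0.001, -0.053, -0.999]]
units to go [0.004 0.031 0.304]
2639 [[-10.2  85.9 194. ]
 [ -4.6  99.  195.1]
 [  1.  111.2 196.2]]
```

View pics/w2.png

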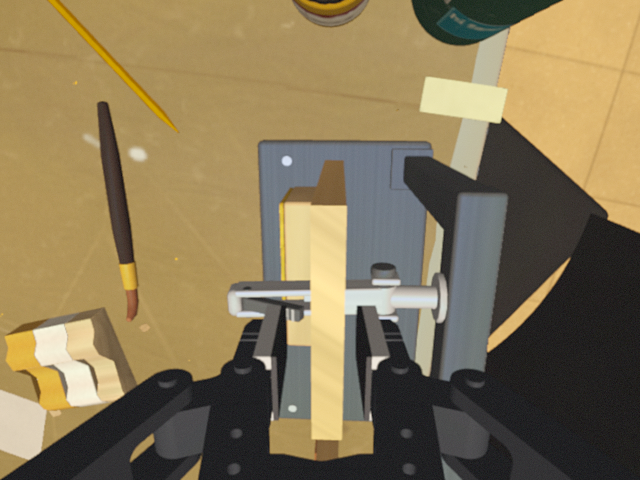

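The wrist view shows the fingers straddling the board: board top at columns 312-347, pads at 283 and 362. The blade edge is at about (295,313), under the front finger. I'll centre and go down.

{"fn": "jog_arm", "kwargs": {"moves": [[[0,0.035,0.02,0,0,0],[0,0,0.06,0,0,0],[0,0,0.08,0,0,0],[0,0,0.08,0,0,0],[0,0,0,0,0,0]]], "hand": 0.22}}

```text
clock: 10.55
tool_pos: [0.4617, 0.2696, 0.1789]
tool_rot: [0.646, 0.763, -0.019, -0.017]
wrist_force: [2.0, 0.1, 4.4]
finger_gap: 0.0186
grip_force: 2.3
```

{"fn": "jog_arm", "kwargs": {"moves": [[[0,0,0.06,0,0,0],[0,0,0.06,0,0,0],[0,0,0,0,0,0]]]}}

```text
clock: 10.92
tool_pos: [0.4612, 0.2695, 0.1728]
tool_rot: [0.646, 0.763, -0.019, -0.017]
wrist_force: [2.5, -0.0, 5.8]
finger_gap: 0.0186
grip_force: 2.7
```

{"fn": "jog_arm", "kwargs": {"moves": [[[0,0,0.03,0,0,0],[0,0,0.02,0,0,0],[0,0,0,0,0,0]]]}}

```text
clock: 11.3
tool_pos: [0.4614, 0.2696, 0.1707]
tool_rot: [0.646, 0.763, -0.019, -0.017]
wrist_force: [4.0, 1.5, 6.7]
finger_gap: 0.0185
grip_force: 3.3
```

{"fn": "jog_arm", "kwargs": {"moves": [[[0,0,0.01,0,0,0],[0,0,0,0,0,0]]]}}

```text
clock: 11.55
tool_pos: [0.4615, 0.2695, 0.1703]
tool_rot: [0.646, 0.763, -0.019, -0.017]
wrist_force: [3.9, 0.6, 6.3]
finger_gap: 0.0186
grip_force: 3.4
```

{"fn": "jog_arm", "kwargs": {"moves": [[[0,0,0.01,0,0,0],[0,0,0,0,0,0]]]}}

```text
clock: 11.8
tool_pos: [0.4615, 0.2696, 0.1698]
tool_rot: [0.646, 0.763, -0.018, -0.017]
wrist_force: [5.0, 0.9, 7.4]
finger_gap: 0.0188
grip_force: 3.6
```

{"fn": "jog_arm", "kwargs": {"moves": [[[0,0,0.01,0,0,0],[0,0,0,0,0,0]]]}}

```text
clock: 12.05
tool_pos: [0.4615, 0.2696, 0.1695]
tool_rot: [0.646, 0.763, -0.018, -0.017]
wrist_force: [4.3, -0.2, 8.1]
finger_gap: 0.0188
grip_force: 4.3
```

{"fn": "jog_arm", "kwargs": {"moves": [[[0,0,0.01,0,0,0],[0,0,0,0,0,0]]]}}

```text
clock: 12.3
tool_pos: [0.4615, 0.2696, 0.1693]
tool_rot: [0.646, 0.763, -0.018, -0.017]
wrist_force: [3.2, -0.4, 11.1]
finger_gap: 0.0185
grip_force: 6.0
```

{"fn": "jog_arm", "kwargs": {"moves": [[[0,0,0.01,0,0,0],[0,0,0,0,0,0]]]}}

```text
clock: 12.55
tool_pos: [0.4616, 0.2696, 0.1692]
tool_rot: [0.646, 0.763, -0.018, -0.017]
wrist_force: [1.5, -1.1, 15.6]
finger_gap: 0.0183
grip_force: 7.8
```

{"fn": "jog_arm", "kwargs": {"moves": [[[0,0,-0.006,0,0,0],[0,0,0,0,0,0],[0,0,0,0,0,0],[0,0,0,0,0,0]]], "hand": 0.12, "newtons": 30}}

```text
clock: 13.05
tool_pos: [0.461, 0.2696, 0.1693]
tool_rot: [0.646, 0.763, -0.019, -0.017]
wrist_force: [-1.6, -1.4, 15.3]
finger_gap: 0.0112
grip_force: 36.8
```

{"fn": "jog_arm", "kwargs": {"moves": [[[0,-0.03,-0.003,0,0,0],[0,-0.03,-0.002,0,0,0],[0,0,0,0,0,0]]], "hand": 0}}

```text
clock: 13.42
tool_pos: [0.4591, 0.2692, 0.1697]
tool_rot: [0.646, 0.763, -0.018, -0.016]
wrist_force: [8.0, 1.5, 9.5]
finger_gap: 0.0114
grip_force: 40.1
```

```bash
python3 w.py
```

```text
clock 13.425 stand frame mm [ -8.26  69.02 169.67] gap 11.4 F [8.1 0.1 9.5] tool axes in stand [[-0.001, 0.999, -0.048], [1.0, 0.001, 0.002], [0.003, -0.048, -0.999]]
```

{"fn": "jog_arm", "kwargs": {"moves": [[[0,0,0.006,0,0,0],[0,-0.015,0,0,0,0],[0,-0.015,0,0,0,0],[0,0,0,0,0,0]]]}}

```text
clock: 13.92
tool_pos: [0.4579, 0.2691, 0.1698]
tool_rot: [0.646, 0.763, -0.017, -0.016]
wrist_force: [8.9, 1.7, 11.1]
finger_gap: 0.0113
grip_force: 41.8
```

```bash
python3 w.py; python3 - <<'E'
from h import *
d=shot('wrist','w3.png')
E
```

```text
clock 13.925 stand frame mm [ -9.43  69.04 169.76] gap 11.3 F [ 9.1  0.3 11.1] tool axes in stand [[-0.001, 0.999, -0.047], [1.0, 0.001, 0.003], [0.003, -0.047, -0.999]]
```

View pics/w3.png

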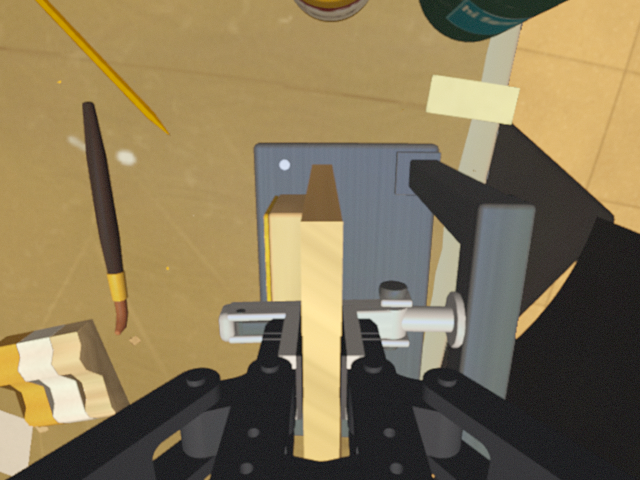

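The wrist view shows the board gripped and the blade flush under the front finger at (285,322). I'll keep pulling.

{"fn": "jog_arm", "kwargs": {"moves": [[[0,-0.02,-0.001,0,0,0],[0,-0.02,-0.001,0,0,0],[0,0,0,0,0,0]]]}}

```text
clock: 14.35
tool_pos: [0.456, 0.2688, 0.17]
tool_rot: [0.646, 0.763, -0.017, -0.016]
wrist_force: [10.0, 2.5, 11.4]
finger_gap: 0.0111
grip_force: 42.0
```

{"fn": "jog_arm", "kwargs": {"moves": [[[0,-0.02,-0.001,0,0,0],[0,-0.02,-0.001,0,0,0],[0,0,0,0,0,0]]]}}

```text
clock: 14.72
tool_pos: [0.4541, 0.2684, 0.1702]
tool_rot: [0.646, 0.763, -0.017, -0.016]
wrist_force: [10.1, 1.4, 10.9]
finger_gap: 0.0112
grip_force: 42.4
```

```bash
python3 w.py
```

```text
clock 14.725 stand frame mm [-13.32  69.05 170.2 ] gap 11.2 F [10.2 -0.3 10.9] tool axes in stand [[-0.001, 0.999, -0.047], [1.0, 0.001, 0.003], [0.003, -0.047, -0.999]]
```

{"fn": "jog_arm", "kwargs": {"moves": [[[0,-0.03,-0.0015,0,0,0],[0,-0.03,-0.0015,0,0,0],[0,0,-0.02,0,0,0],[0,0,-0.02,0,0,0],[0,0,-0.02,0,0,0],[0,0,0,0,0,0]]]}}

```text
clock: 15.48
tool_pos: [0.4497, 0.2675, 0.1719]
tool_rot: [0.646, 0.763, -0.019, -0.017]
wrist_force: [4.6, 1.6, 4.4]
finger_gap: 0.0115
grip_force: 30.6
```

```bash
python3 w.py
```

```text
clock 15.475 stand frame mm [-17.76  68.86 171.91] gap 11.5 F [4.8 0.8 4.4] tool axes in stand [[-0.001, 0.999, -0.052], [1.0, 0.001, 0.002], [0.002, -0.052, -0.999]]
```

{"fn": "jog_arm", "kwargs": {"moves": [[[0,0,-0.02,0,0,0],[0,-0.05,-0.013,0,0,0],[0,-0.05,-0.003,0,0,0],[0,-0.05,-0.003,0,0,0],[0,-0.05,-0.003,0,0,0],[0,0,0,0,0,0]]]}}

```text
clock: 16.23
tool_pos: [0.4396, 0.2659, 0.1745]
tool_rot: [0.646, 0.763, -0.02, -0.018]
wrist_force: [2.6, 0.0, 3.4]
finger_gap: 0.0112
grip_force: 31.7
```

```bash
python3 w.py
```

```text
clock 16.225 stand frame mm [-28.02  68.86 174.47] gap 11.2 F [ 2.6 -0.4  3.4] tool axes in stand [[-0.001, 0.999, -0.053], [1.0, 0.001, 0.001], [0.002, -0.053, -0.999]]
```

{"fn": "jog_arm", "kwargs": {"moves": [[[0,-0.08,-0.004,0,0,0],[0,-0.08,-0.004,0,0,0],[0,-0.08,-0.004,0,0,0],[0,-0.08,-0.004,0,0,0],[0,0,0,0,0,0]]]}}

```text
clock: 16.85
tool_pos: [0.4235, 0.2632, 0.1759]
tool_rot: [0.646, 0.763, -0.02, -0.018]
wrist_force: [-0.2, 0.0, 3.9]
finger_gap: 0.0114
grip_force: 33.4
```

{"fn": "jog_arm", "kwargs": {"moves": [[[0,-0.1,-0.005,0,0,0],[0,-0.1,-0.005,0,0,0],[0,-0.1,-0.005,0,0,0],[0,-0.1,-0.005,0,0,0],[0,-0.2,-0.01,0,0,0],[0,-0.3,-0.015,0,0,0],[0,0,0,0,0,0],[0,0,0,0,0,0]]]}}

```text
clock: 17.85
tool_pos: [0.3801, 0.256, 0.1809]
tool_rot: [0.646, 0.763, -0.019, -0.017]
wrist_force: [1.0, -0.6, -2.5]
finger_gap: 0.0115
grip_force: 29.5
```

```bash
python3 w.py; python3 - <<'E'
from h import *
d=shot('scene');a=d['color'][215:375,130:290,::-1]
w=shot('wrist')['color'][:,:,::-1]
cv2.imwrite('pics/m1.png',np.hstack([cv2.resize(a,(480,480)),w[:,160:480]]))
f=np.load('stand.npz');X=(cloud(d)-f['O'])@f['R']*1000
E
```

```text
clock 17.85 stand frame mm [-88.39  68.84 180.91] gap 11.5 F [ 0.9 -0.8 -2.5] tool axes in stand [[-0.001, 0.999, -0.052], [1.0, 0.001, 0.002], [0.002, -0.052, -0.999]]
```

View pics/m1.png

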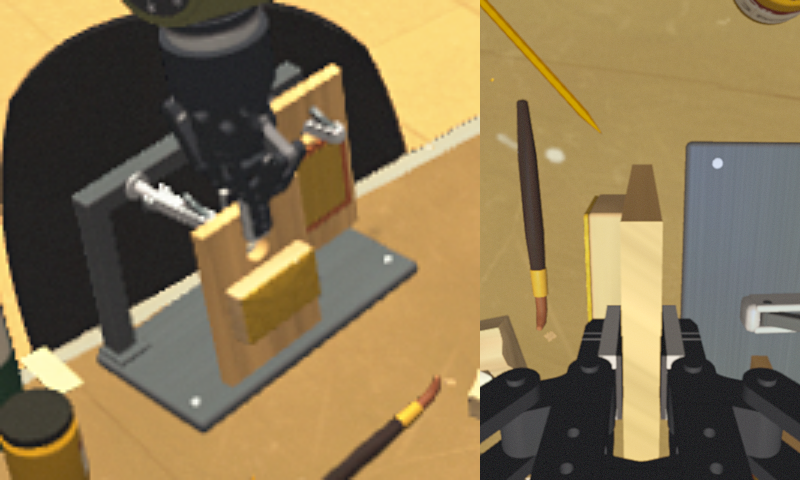

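The board is free of the peg, held by bare wood above the gilt block at scene crop (275,290). The peg and the panel are undisturbed. Now I lift, level and carry it.

{"fn": "jog_arm", "kwargs": {"moves": [[[0,-0.2,-0.3,0,0,0],[0,0,-0.5,0,0,0],[0,0,-0.7,0,0,0],[0,0,-0.7,0,0,0],[0,0,-0.6,-0.3,0,0],[0,0,-0.3,-0.3,0,0],[-0.3,0,0,0,0,0.6],[-0.5,0,0,0,0,0.6],[-0.7,0,0,0,0,0.6],[-0.7,0,0,0,0,0.1],[-0.7,0.1,0,0,0,0],[-0.7,0.1,0,0,0,0],[-0.7,0.1,0,0,0,0],[-0.7,0.1,0,0,0,0],[-0.7,0.2,0,0,0,0],[-0.7,0.2,0,0,0,0],[-0.7,0.2,0,0,0,0],[-0.6,0.2,0,0,0,0],[-0.4,0.1,0,0,0,0],[0,0,0,0,0,0]]], "newtons": 40}}

```text
clock: 20.45
tool_pos: [0.4498, -0.1502, 0.3345]
tool_rot: [0.708, 0.706, 0.0, -0.002]
wrist_force: [-0.8, 0.3, -1.4]
finger_gap: 0.0115
grip_force: 43.0
```

```bash
python3 - <<'E'
from h import *
from scipy.spatial.transform import Rotation as Ro
o=robot.get_obs();r=Ro.from_quat(o['tool_rot']).as_matrix();p=o['tool_pos'];print(o['clock'],p.round(4),r.round(3).tolist(),o['wrist_force'].round(1),o['finger_gap'])
print('to go',((np.array([.4515,-.274,.25])-p)@r/.05).round(3))
d=shot('scene','s2.png');t=shot('top','t2.png')
X=cloud(t);q=X.reshape(-1,3);q=q[np.isfinite(q).all(1)]
m=(q[:,2]>.028)&(q[:,2]<.045)&(q[:,0]>.39)&(q[:,0]<.51)&(q[:,1]>-.37)&(q[:,1]<-.18)
print('rest top',cv2.minAreaRect(q[m][:,:2].astype(np.float32)*1e3))
X=cloud(d);q=X.reshape(-1,3);q=q[np.isfinite(q).all(1)]
m=(q[:,2]>.028)&(q[:,2]<.045)&(q[:,0]>.39)&(q[:,0]<.51)&(q[:,1]>-.37)&(q[:,1]<-.18)
print('rest scene',m.sum(),cv2.minAreaRect(q[m][:,:2].astype(np.float32)*1e3))
# held board: tilt about y, in tool frame, from front bare face
L=(q-p)@r*1e3
for z0 in range(0,125,12):
    k=L[(L[:,2]>z0)&(L[:,2]<z0+12)&(abs(L[:,1])<35)&(abs(L[:,0])<55)]
    if len(k)>5: print(z0,len(k),np.percentile(k[:,1],[5,25,50,75,95]).round(1),np.percentile(k[:,0],[2,98]).round(1))
k=L[(abs(L[:,1])<35)&(abs(L[:,0])<55)]; print('z extents',np.percentile(k[:,2],[0.5,99.5]))
E
```

```text
20.45 [ 0.4498 -0.1502  0.3345] [[0.003, 1.0, -0.002], [1.0, -0.003, 0.002], [0.002, -0.002, -1.0]] [-0.8  0.3 -1.4] 0.011520761841622932
to go [-2.48   0.045  1.683]
rest top ((451.49603271484375, -283.33380126953125), (76.28346252441406, 129.59645080566406), 0.4834931492805481)
rest scene 0 ((0.0, 0.0), (0.0, 0.0), 0.0)
z extents [-286.25420033 -214.71693741]
```

{"fn": "jog_arm", "kwargs": {"moves": [[[-0.5,0,0,0,0,0],[-0.7,0,0,0,0,0],[-0.7,0,0.2,0,0,0],[-0.5,0.03,0.5,0,0,0],[-0.08,0,0.5,0,0,0],[0,0,0.3,0,0,0],[0,0,0,0,0,0]]]}}

```text
clock: 21.42
tool_pos: [0.4515, -0.2723, 0.2598]
tool_rot: [0.707, 0.707, 0.0, -0.001]
wrist_force: [0.3, -0.5, -1.6]
finger_gap: 0.011
grip_force: 43.0
```

```bash
python3 - <<'E'
from h import *
from scipy.spatial.transform import Rotation as Ro
o=robot.get_obs();r=Ro.from_quat(o['tool_rot']).as_matrix();p=o['tool_pos'];print(o['clock'],p.round(4),r.round(3).tolist())
T=np.load('t.npy').reshape(-1,3);T=T[np.isfinite(T).all(1)]
m=(abs(T[:,0]-.4515)<.028)&(abs(T[:,1]+.274)<.07)&(T[:,2]<.024)
print('slot pts',m.sum(),np.percentile(T[m],[5,50,95],axis=0).round(4).tolist())
w=shot('wrist','w4.png');X=cloud(w);q=X.reshape(-1,3);q=q[np.isfinite(q).all(1)]
m=(q[:,2]>.028)&(q[:,2]<.045)&(q[:,0]>.38)&(q[:,0]<.52)&(q[:,1]>-.37)&(q[:,1]<-.18)
print('rest wrist',m.sum(),np.percentile(q[m],[.5,99.5],axis=0).round(4).tolist())
L=(q-p)@r*1e3
for z0 in range(-32,115,8):
    k=L[(L[:,2]>z0)&(L[:,2]<z0+8)&(abs(L[:,1])<30)&(L[:,0]>20)&(L[:,0]<55)]
    if len(k)>5: print(z0,len(k),np.percentile(k[:,1],[2,50,98]).round(1),np.percentile(k[:,0],[2,98]).round(1))
k=L[(abs(L[:,1])<20)&(L[:,0]>16)&(L[:,0]<55)&(L[:,2]>-45)&(L[:,2]<-15)];print('top z',np.percentile(k[:,2],[5,50]))
E
```

```text
21.425 [ 0.4515 -0.2723  0.2598] [[-0.0, 1.0, -0.001], [1.0, 0.0, 0.002], [0.002, -0.001, -1.0]]
slot pts 304 [[0.4493, -0.3367, 0.0074], [0.456, -0.2744, 0.0127], [0.4614, -0.2129, 0.0207]]
rest wrist 7106 [[0.4135, -0.3466, 0.0303], [0.4884, -0.199, 0.0379]]
-32 3683 [-5.6  0.3  5.9] [20.6 47.6]
-24 273 [-5.6  0.3  5.9] [38.4 48. ]
-16 210 [-5.6  0.3  5.8] [47.4 47.9]
-8 189 [-5.5 -0.   5.9] [47.3 47.9]
0 154 [-5.6  0.1  6. ] [47.4 47.8]
8 131 [-5.4  0.6  6. ] [47.3 47.9]
16 117 [-5.5  0.3  6. ] [47.3 47.8]
24 1591 [-22.9 -15.3   2.3] [20.4 47.6]
32 236 [-22.5 -10.3   5.7] [36.5 47.7]
40 201 [-22.4 -10.9   5.7] [36.8 47.7]
48 175 [-22.7 -10.6   5.8] [36.8 47.6]
56 167 [-22.5  -9.7   5.6] [36.7 47.6]
64 136 [-22.5 -11.    5.7] [36.5 47.6]
72 47 [-5.3  0.3  6. ] [47.3 47.6]
80 45 [-5.4  0.3  6.1] [47.3 47.6]
88 44 [-5.1  0.6  6.3] [47.3 47.6]
96 41 [-4.9  0.3  6. ] [47.3 47.5]
104 26 [-5.5  0.   5.8] [47.3 47.5]
112 16 [-4.2  1.2  6.1] [47.3 47.5]
top z [-26.55598788 -25.57301398]
```

View pics/w4.png

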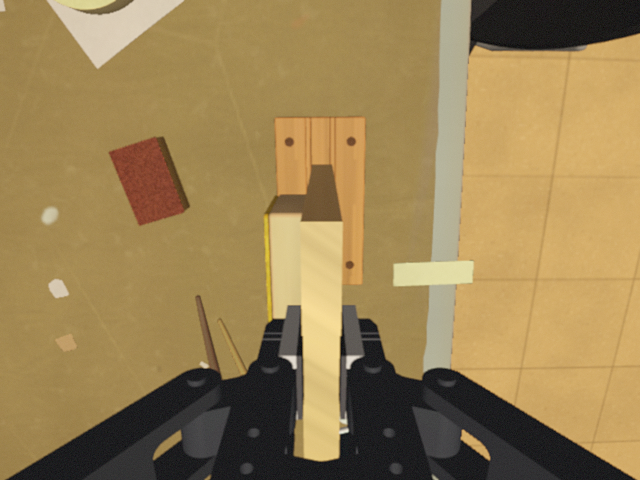

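The wrist view shows the board square over the rest: rest at columns 276-365, slot centred near column 320, board at 302-341. Going down.

{"fn": "jog_arm", "kwargs": {"moves": [[[-0.02,-0.012,0.3,0,0,0],[0,0,0.5,0,0,0],[0,0,0.5,0,0,0],[0,0,0.4,0,0,0],[0,0,0.2,0,0,0],[0,0,0.1,0,0,0],[0,0,0,0,0,0]]]}}

```text
clock: 22.35
tool_pos: [0.4511, -0.2741, 0.1604]
tool_rot: [0.707, 0.707, 0.001, -0.0]
wrist_force: [-0.3, 0.3, -1.5]
finger_gap: 0.011
grip_force: 43.0
```

{"fn": "jog_arm", "kwargs": {"moves": [[[0,0,0.1,0,0,0],[0,0,0.1,0,0,0],[0,0,0,0,0,0]]]}}

```text
clock: 22.72
tool_pos: [0.4508, -0.274, 0.1498]
tool_rot: [0.707, 0.707, 0.0, -0.001]
wrist_force: [0.3, -0.1, -1.4]
finger_gap: 0.0111
grip_force: 43.0
```

{"fn": "jog_arm", "kwargs": {"moves": [[[0,0,0.06,0,0,0],[0,0,0.06,0,0,0],[0,0,0.04,0,0,0],[0,0,0,0,0,0]]]}}

```text
clock: 23.22
tool_pos: [0.4509, -0.274, 0.142]
tool_rot: [0.707, 0.707, 0.0, -0.001]
wrist_force: [0.8, -0.3, -2.1]
finger_gap: 0.0113
grip_force: 43.0
```

{"fn": "jog_arm", "kwargs": {"moves": [[[0,0,0.06,0,0,0],[0,0,0.06,0,0,0],[0,0,0.06,0,0,0],[0,0,0,0,0,0]]]}}

```text
clock: 23.72
tool_pos: [0.4509, -0.274, 0.1329]
tool_rot: [0.707, 0.707, 0.0, -0.001]
wrist_force: [-0.1, 0.7, -0.5]
finger_gap: 0.0111
grip_force: 43.0
```

{"fn": "jog_arm", "kwargs": {"moves": [[[0,0,0.05,0,0,0],[0,0,0.05,0,0,0],[0,0,0,0,0,0]]]}}

```text
clock: 24.1
tool_pos: [0.4509, -0.274, 0.1279]
tool_rot: [0.707, 0.707, 0.0, -0.001]
wrist_force: [-0.1, 0.7, -1.0]
finger_gap: 0.011
grip_force: 43.0
```

{"fn": "jog_arm", "kwargs": {"moves": [[[0,0,0.02,0,0,0],[0,0,0,0,0,0]]]}}

```text
clock: 24.35
tool_pos: [0.4509, -0.274, 0.1272]
tool_rot: [0.707, 0.707, 0.0, -0.001]
wrist_force: [-0.0, 0.2, -2.1]
finger_gap: 0.011
grip_force: 43.0
```

{"fn": "jog_arm", "kwargs": {"moves": [[[0,0,0.01,0,0,0],[0,0,0,0,0,0]]]}}

```text
clock: 24.6
tool_pos: [0.4509, -0.274, 0.1267]
tool_rot: [0.707, 0.707, 0.0, -0.001]
wrist_force: [0.0, -0.4, -1.6]
finger_gap: 0.0116
grip_force: 43.0
```

{"fn": "jog_arm", "kwargs": {"moves": [[[0,0,0.015,0,0,0],[0,0,0,0,0,0]]]}}

```text
clock: 24.85
tool_pos: [0.4511, -0.2741, 0.1262]
tool_rot: [0.707, 0.707, 0.001, -0.0]
wrist_force: [-0.1, 0.4, 2.9]
finger_gap: 0.0112
grip_force: 43.7
```

{"fn": "jog_arm", "kwargs": {"moves": [[[0,0,0.01,0,0,0],[0,0,0,0,0,0]]]}}

```text
clock: 25.1
tool_pos: [0.4513, -0.2742, 0.1263]
tool_rot: [0.707, 0.707, 0.001, -0.0]
wrist_force: [-1.0, 1.7, 8.7]
finger_gap: 0.0114
grip_force: 44.6
```

It's on the floor. To keep it upright, I'll ease it toward the front slot wall.

{"fn": "jog_arm", "kwargs": {"moves": [[[0,0,-0.018,0,0,0],[0,-0.02,0,0,0,0],[0,0,0,0,0,0]]]}}

```text
clock: 25.48
tool_pos: [0.45, -0.274, 0.1263]
tool_rot: [0.707, 0.707, 0.001, -0.001]
wrist_force: [0.3, -0.3, -0.4]
finger_gap: 0.0112
grip_force: 43.4
```

{"fn": "jog_arm", "kwargs": {"moves": [[[0,-0.01,0,0,0,0],[0,0,0,0,0,0]]]}}

```text
clock: 25.72
tool_pos: [0.4494, -0.274, 0.1263]
tool_rot: [0.707, 0.707, 0.0, -0.001]
wrist_force: [1.1, -0.4, -0.5]
finger_gap: 0.0109
grip_force: 43.3
```

{"fn": "jog_arm", "kwargs": {"moves": [[[0,-0.008,0,0,0,0],[0,0,0,0,0,0]]]}}

```text
clock: 25.98
tool_pos: [0.449, -0.274, 0.1263]
tool_rot: [0.707, 0.707, 0.0, -0.001]
wrist_force: [0.4, 0.2, -0.3]
finger_gap: 0.0113
grip_force: 43.3
```

{"fn": "jog_arm", "kwargs": {"moves": [[[0,-0.004,0,0,0,0],[0,0,0.006,0,0,0],[0,0,0,0,0,0]]]}}

```text
clock: 26.35
tool_pos: [0.4489, -0.274, 0.1262]
tool_rot: [0.707, 0.707, 0.001, -0.0]
wrist_force: [-0.6, 0.6, 3.7]
finger_gap: 0.0112
grip_force: 43.8
```

{"fn": "jog_arm", "kwargs": {"moves": [[[0,0,0,0,0,0],[0,0,0,0,0,0],[0,0,0,0,0,0]]], "hand": 0.2, "newtons": 20}}

```text
clock: 26.72
tool_pos: [0.4488, -0.274, 0.1259]
tool_rot: [0.707, 0.707, 0.0, -0.001]
wrist_force: [-0.2, -0.3, -1.1]
finger_gap: 0.017
grip_force: 0.0
```

{"fn": "jog_arm", "kwargs": {"moves": [[[0,0,0,0,0,0],[0,0,0,0,0,0],[0,0,0,0,0,0]]], "hand": 0.45}}

```text
clock: 27.1
tool_pos: [0.4488, -0.274, 0.126]
tool_rot: [0.707, 0.707, 0.0, -0.001]
wrist_force: [-0.3, 0.0, 0.9]
finger_gap: 0.0382
grip_force: 0.0
```

```bash
cat > b.py <<'E'
from h import *
q=np.concatenate([cloud(shot(n)).reshape(-1,3) for n in ('wrist',)])*1e3
q=q[np.isfinite(q).all(1)]
for z in range(36,156,12):
    k=q[(q[:,2]>z)&(q[:,2]<z+12)&(abs(q[:,0]-450)<38)&(q[:,1]>-240)&(q[:,1]<-215)]
    if len(k)>5: print(z,len(k),np.percentile(k[:,0],[2,50,98]).round(1),'y',k[:,1].max().round(1),'z',k[:,2].max().round(1))
E
python3 b.py
```

```text
36 2010 [414.9 450.2 486.7] y -215.0 z 48.0
48 124 [426.9 446.4 454.9] y -226.3 z 60.0
60 241 [426.4 437.9 454.5] y -226.4 z 71.9
72 296 [426.3 438.  454.5] y -226.4 z 84.0
84 341 [426.3 438.1 454.4] y -226.2 z 96.0
96 492 [426.1 437.2 454.4] y -226.3 z 107.9
108 201 [443.3 449.2 454.8] y -226.2 z 120.0
120 255 [443.3 449.2 454.8] y -226.1 z 131.9
132 330 [443.3 449.2 454.7] y -226.1 z 143.9
144 2137 [443.2 448.9 454.7] y -226.0 z 154.1
```

Released, and the board stands vertical. Now I withdraw straight up.

{"fn": "jog_arm", "kwargs": {"moves": [[[0,0,-0.05,0,0,0],[0,0,-0.2,0,0,0],[0,0,-0.5,0,0,0],[0,0,-0.7,0,0,0],[0,0,-0.7,0,0,0],[0,0,-0.5,0,0,0],[0,0,0,0,0,0],[0,0,0,0,0,0],[0,0,0,0,0,0]]]}}

```text
clock: 28.28
tool_pos: [0.4486, -0.274, 0.2576]
tool_rot: [0.707, 0.707, 0.0, -0.001]
wrist_force: [0.0, -0.0, -0.3]
finger_gap: 0.0385
grip_force: 0.0
```

```bash
python3 b.py; python3 - <<'E'
from h import *
a=shot('top')['color'][140:300,120:520,::-1];w=shot('wrist')['color'][:,:,::-1]
cv2.imwrite('pics/f.png',np.vstack([cv2.resize(a,(700,280)),cv2.resize(w[:,:],(700,300))]))
print(robot.get_obs()['clock'])
E
```

```text
36 809 [415.1 463.7 486.6] y -215.0 z 47.0
48 30 [426.9 440.3 454.6] y -226.4 z 59.4
60 62 [427.7 439.8 454. ] y -226.4 z 71.9
72 63 [426.7 437.6 454.5] y -226.4 z 83.1
84 76 [426.7 439.7 454.8] y -226.4 z 95.7
96 139 [426.1 435.4 453.8] y -226.3 z 108.0
108 34 [443.9 449.1 454.3] y -226.3 z 119.9
120 34 [444.1 449.4 454.8] y -226.4 z 128.3
132 53 [443.3 448.8 454.9] y -226.4 z 144.0
144 485 [443.6 449.4 454.6] y -226.4 z 154.0
28.425
```

View pics/f.png

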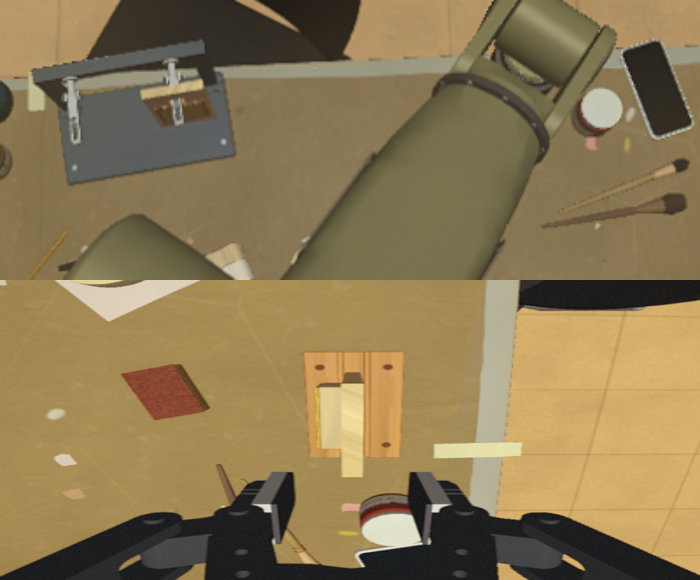

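The board stands upright in the slot at (352,430) in the lower picture. The stand, the panel, the jar and the sand block have not moved, and the gripper touches nothing.

```bash
python3 -c "
from station import order
print(order.job_done())"
```

```text
the job is handed in; nothing more can be done
None
```

The sample board is off its peg and stands upright in the middle of the bench rest's slot, down on the slot floor; the job was handed in at about 28 s on the robot's clock, no verdict came back, and the highest force I read on the peg was about 16 N.

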